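# Park the bench kit in its matching holders

### The arm

A 7-joint arm with a two-finger parallel gripper is mounted at the origin on a cart in front of the work surface, level with it; the furniture and walls round the work are solid. World frame = base frame: x ahead of the robot, y to its left, z up, the work surface at z = 0. Lengths are in m, angles in rad, forces in N, time in s.
With the tool pointing down it reaches from about 0.35 to 0.9 m from the base axis. Payload 19.9 kg.
Tool frame: the origin (TCP) lies between the finger pads; the fingertips stand 19 mm ahead of it and the grasp point (between the pads) is the TCP; z points along the fingers, y is the direction in which the jaws open and shut (so a half turn about z gives the same grasp; the last joint's range is limited). The gripper opens to 94 mm and grips with 3 to 60 N. Pads are 16 mm wide; open, the fingers measure 119 mm over their backs; the gripper's body (75 mm by 177 mm) begins 78 mm behind the grasp point.
Start: joints at [1.298, 0.417, -0.01, 1.614, 0.005, 1.111, -0.053], TCP at [0.143, -0.608, 0.224] pointing down, gripper open.
Joint ranges: [-2.81, 2.81], [-0.39, 2.02], [-1.27, 1.25], [0.06, 2.57], [-1.19, 4.33], [0.19, 2], [-2.82, 2.82]. Speed limits (rad/s): [1.89, 1.89, 2.39, 2.39, 3.01, 3.01, 3.01].

### API

Orientations are given as a 3x3 rotation matrix whose columns are the frame's x, y, z axes.
In Python, from rig import robot gives the robot as it stands. Calls block until the motion is done:
- robot.move_ptp(position, orientation): joint-space move of the TCP to a pose.
- robot.move_linear(position, velocity=0.15, frame=None, threshold=None): straight line of the TCP; frame=None keeps the orientation; velocity is the mean speed in m/s. With threshold (N) it stops when the force on the tool has changed by that much, and returns True; else False.
- robot.goto_joints(angles): joint-space move.
- robot.gripper_to(opening): finger opening in m; the grip force is fixed at half the most; returns when the fingers have stopped.
- robot.pause(seconds).
- robot.ik(position, orientation): joint angles nearest the present ones, or None.
- robot.get_state(): the state.
- robot.grab_frame(name): name is "scene" or "side" or "wrist"; returns the picture (480x640x3 uint8, red, green, blue); there is no depth.
- robot.camera_info(name): a dict with "fx", "fy", "cx", "cy" (pixels), "rvec" (rotation vector, rad) and "tvec" (3), from world to camera coordinates, as OpenCV has them. Camera axes: x right, y down, z forward; pixel columns grow to the right and rows downward; lengths in m; the calibration is good to about 2 mm. A picture is of the moment at which its call begins: read the wrist's pose just before it. camera_info takes no time and is no camera call; for the wrist camera it gives the pose at the moment of the call.
A pose or a line that the arm cannot do raises robot.PlanningError and nothing moves.
- robot.sign_off(): hands the job in, once; it reports no verdict.
The state is a dict: "time": time; "qpos": joint angles; "joint_vel": joint speeds; "effort": joint torques, N m; "ee_pos": TCP position; "tool_rot": TCP orientation; "force": force on the tool from outside, world axes, zero at the start; "moment": the same for the moment, N m; "opening": finger opening in m.
Only numpy, scipy, OpenCV 4.12 (cv2) and the standard library are available. Lean on these libraries where they do the work, as an engineer would, in place of code of your own. Each camera call takes 0.05 s, during which the arm holds its last target.

### The job

Tidy the four working things on the bench into the grey-and-white holders made for them: the blue-capped bottle upright in the large round collar, the amber dropper bottle upright in the small round collar, the timer face up in the square tray with four corners, and the red marker lying in the long pen cradle. Each must sit fully down on its holder's floor, set down rather than dropped; keep the two bottles upright all the time, and do not disturb the glass beaker and the tape roll.

Things in the scene. Friction and masses are not known exactly. Their poses are not given: they have to be found in the camera images.
- blue_cap_bottle: small clear/white round reagent bottle with a blue screw cap, 60 mm in diameter, 121 mm tall, 0.17 to 0.34 kg. Origin: centre of its underside, z up. The body is a plain cylinder up to about 80 mm, then narrows; the cap, 39 mm in diameter, reaches from 104 to 121 mm. Stands upright on the bench at the start.
- dropper_bottle: small amber-brown round dropper bottle with a black collar and rubber bulb, 34 mm in diameter, 109 mm tall, 0.04 to 0.08 kg. Origin: centre of its underside, z up. Body cylinder up to about 50 mm, then a shoulder; black screw collar 23 mm in diameter from 67 to 79 mm; bulb 12 mm in diameter above. Stands upright, on the open black worktop to the left in front of the robot (not one of those kept far left at the back).
- bench_timer: white square kitchen-style lab timer with grey display and small red and blue buttons on its face, 62 x 62 mm, 16 mm thick (18 with buttons), 0.06 kg, lying flat face up. Origin: centre of its underside, x and y along its square sides, z up. Any quarter turn fits the tray.
- red_marker: white marker pen with a red cap, 137 mm long, 0.014 kg, barrel 12 mm wide and 12 mm high (15 at the clip), lying flat; origin: midway along its length, on its underside (the bench side), its long axis is its own y, z up. It may lie either way round in the cradle.
- large_collar: holder for the blue-capped bottle, fixed to the bench: grey square base plate 104 x 104 mm with a white round collar, bore 78 mm, wall 5 mm; the black floor inside is 6 mm and the rim 16 mm above the bench. Origin: centre of the base on the bench, z up.
- small_collar: holder for the dropper bottle, fixed to the bench: grey square base plate 76 x 76 mm with a white round collar, bore 50 mm, wall 5 mm; black floor 6 mm, rim 16 mm above the bench. Origin: centre of the base on the bench, z up.
- corner_tray: holder for the timer, fixed to the bench: grey square base plate 92 x 92 mm with four white L-shaped corners round a 76 x 76 mm seat; the black floor is 6 mm, the corners' tops 16 mm above the bench; each side is open for 48 mm in the middle. Origin: centre of the base on the bench, x and y along its sides, z up.
- pen_cradle: holder for the marker, fixed to the bench: grey base plate 172 x 46 mm with a white-walled trough along its own x, 156 mm long and 26 mm wide inside; black floor 6 mm, walls 16 mm above the bench; the side walls stand only at the two ends, leaving the middle 76 mm of both sides open for fingers. Origin: centre of the base on the bench, z up.
- glass_beaker: bystander, not to be moved: empty clear glass beaker, 57 x 62 mm, 66 mm tall, open top. Origin: centre of its underside.
- tape: bystander, not to be moved: yellowish roll of label tape lying flat, 65 mm in diameter, 24 mm high. Origin: centre of its underside.

How it is judged:
At the end, for the whole second after the job is handed in: All four rest on their own holder's floor (underside 2-10 mm above the bench), released and still, within 12 mm (bottles), 13 mm (timer), 15 mm (marker) of its centre; bottles upright, timer face up (0.1 rad), marker along the cradle (0.2 rad); beaker and tape moved under 20 mm (horizontal distance between blue_cap_bottle and large_collar below 0.012 m and z of blue_cap_bottle in the frame of large_collar between 0.002 and 0.01 m and linear speed of each of blue_cap_bottle, dropper_bottle, bench_timer, red_marker below 0.02 m/s and angular speed of each of blue_cap_bottle, dropper_bottle, bench_timer, red_marker below 0.2 rad/s and angle between each of blue_cap_bottle, dropper_bottle, bench_timer's own z axis and vertical below 0.1 rad and horizontal distance between dropper_bottle and small_collar below 0.012 m and z of dropper_bottle in the frame of small_collar between 0.002 and 0.01 m and horizontal distance between bench_timer and corner_tray below 0.013 m and z of bench_timer in the frame of corner_tray between 0.002 and 0.01 m and horizontal distance between red_marker and pen_cradle below 0.015 m and z of red_marker in the frame of pen_cradle between 0.002 and 0.01 m and angle between the y axis of red_marker and the x axis of pen_cradle, either way round below 0.2 rad and distance of each of glass_beaker, tape from where it was at the start of the episode below 0.02 m); the robot touches nothing.
It fails at once if a thing is dropped or thrown (faster than 0.6 m/s while the fingers do not hold it) ((linear speed of blue_cap_bottle above 0.6 m/s and contact force between blue_cap_bottle and the fingers below 0.05 N) or (linear speed of dropper_bottle above 0.6 m/s and contact force between dropper_bottle and the fingers below 0.05 N) or (linear speed of bench_timer above 0.6 m/s and contact force between bench_timer and the fingers below 0.05 N) or (linear speed of red_marker above 0.6 m/s and contact force between red_marker and the fingers below 0.05 N)).
It fails at once if the beaker or the tape roll is moved by more than 20 mm (distance of any of glass_beaker, tape from where it was at the start of the episode above 0.02 m).
It fails at once if a bottle tips by more than 40 degrees (angle between any of blue_cap_bottle, dropper_bottle's own z axis and vertical above 0.7 rad).
It also fails if it takes over 120 s, if anything falls off the work surface, if the arm or the gripper's body presses on something with over 40 N, if the wrist force passes 120 N, or if a joint passes its speed limit or range.

## Working session

There is one attempt and no reset: what is moved stays moved. The work goes in short steps, each a Python script; the robot and the scene stay as the last script left them, time stands still between calls to the robot, and variables do not carry over. Pictures are saved under pics/ and viewed, and the job is handed in when it is done.

```bash
ls; mkdir -p pics; python3 - <<'E'
from rig import robot
import cv2,numpy as np
s=robot.get_state(); print(s['time'],s['ee_pos'],s['tool_rot'],s['opening'])
for n in("scene","side","wrist"):
    print(n,robot.camera_info(n))
    cv2.imwrite(f"pics/{n}0.png",robot.grab_frame(n)[:,:,::-1])
E
```

```text
pics
0.0 [ 0.14286965 -0.60806809  0.2238033 ] [[ 9.73482229e-01  2.28762319e-01 -3.89620823e-04]
 [ 2.28762630e-01 -9.73481450e-01  1.23536309e-03]
 [-9.66841192e-05 -1.29173470e-03 -9.99999161e-01]] 0.09417726439702084
scene {'fx': 465.5509137750501, 'fy': 465.5509137750501, 'cx': 319.6557059948655, 'cy': 241.84642671299207, 'rvec': array([ 1.06352287, -2.16778323,  1.2318069 ]), 'tvec': array([0.34298795, 0.27439969, 0.78645807])}
side {'fx': 577.1666483334135, 'fy': 577.1666483334135, 'cx': 309.9656228735995, 'cy': 233.7555533805604, 'rvec': array([ 0.36503114, -2.60801346,  1.40307142]), 'tvec': array([0.51629278, 0.12865125, 1.05146337])}
wrist {'fx': 364.90547583857426, 'fy': 364.90547583857426, 'cx': 318.73989969881046, 'cy': 236.12460785420984, 'rvec': array([-2.30917011,  1.82874793,  0.22272117]), 'tvec': array([-0.62463489, -0.0243024 ,  0.39036163])}
```

View pics/scene0.png

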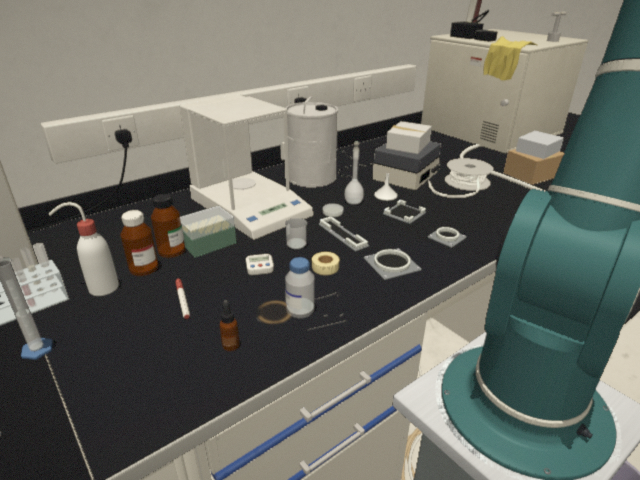

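View pics/side0.png

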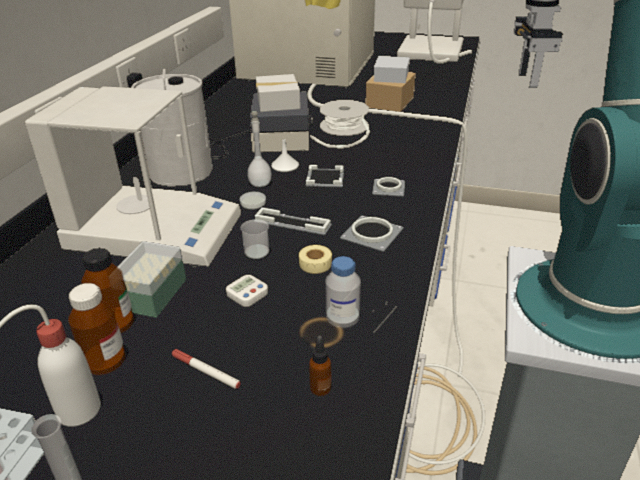

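View pics/wrist0.png

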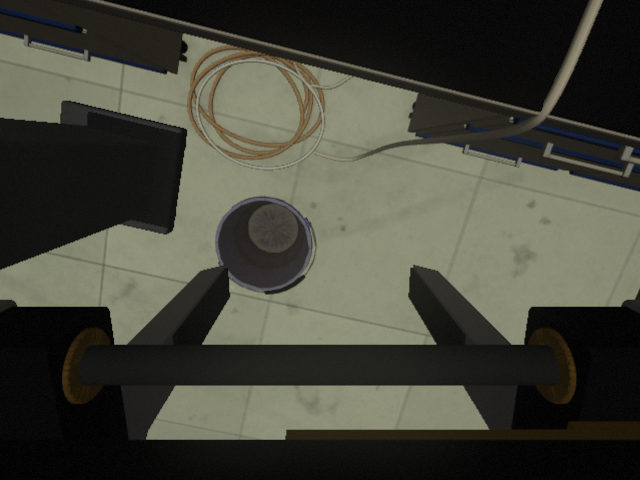

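The scene and side views show all four things and all four holders. In the scene picture: blue bottle (300,290), dropper (230,330), timer (260,264), marker (183,299), large collar (392,262), small collar (447,235), tray (405,211), cradle (343,233), beaker (296,235), tape (325,263). Rough positions come next.

```bash
cat > h.py <<'E'
from rig import robot
import cv2,numpy as np
def cam(n):
    c=robot.camera_info(n);K=np.array([[c['fx'],0,c['cx']],[0,c['fy'],c['cy']],[0,0,1]])
    R=cv2.Rodrigues(np.array(c['rvec']))[0];return K,R,np.array(c['tvec'])
def ray(C,px,z):
    K,R,t=C;px=np.atleast_2d(np.asarray(px,float))
    d=(R.T@np.linalg.inv(K)@np.c_[px,np.ones(len(px))].T).T;o=-R.T@t
    return o+d*((z-o[2])/d[:,2])[:,None]
def proj(C,P):
    K,R,t=C;p=(K@(R@np.atleast_2d(P).T+t[:,None])).T;return p[:,:2]/p[:,2:]
def down(a):  # tool y (jaw) along angle a in the xy plane
    y=np.array([np.cos(a),np.sin(a),0]);z=np.array([0,0,-1.]);return np.c_[np.cross(y,z),y,z]
E
python3 - <<'E'
from h import *
S=cam("scene");D=cam("side")
print("cams",-S[1].T@S[2],-D[1].T@D[2])
for n,z,a,b in [("bottlecap",.121,(300,261),(344,261)),("dropperbase",0.005,(230,344),(320,388)),("timer",.016,(260,263),(247,289)),("markmid",.008,(183,299),(206,368)),
 ("mark_red",.008,(179,283),(176,353)),("mark_end",.008,(186,315),(238,384)),
 ("tape",.024,(325,259),(316,254)),("large",.016,(392,260),(373,229)),("small",.016,(447,232),(388,184)),("tray",.01,(405,210),(325,176)),("cradle",.012,(343,232),(292,219)),("beaker",.0,(296,244),(256,253))]:
    print(n,ray(S,a,z)[0,:2].round(3),ray(D,b,z)[0,:2].round(3))
E
```

```text
cams [-0.2072421   0.60148016  0.6377496 ] [0.24782002 0.91826713 0.69574082]
bottlecap [0.435 0.147] [0.432 0.148]
dropperbase [0.425 0.323] [0.425 0.327]
timer [0.617 0.136] [0.62  0.141]
markmid [0.608 0.338] [0.613 0.338]
mark_red [0.669 0.321] [0.676 0.321]
mark_end [0.554 0.356] [0.55  0.356]
tape [0.526 0.009] [0.523 0.009]
large [ 0.433 -0.126] [ 0.433 -0.123]
small [ 0.44  -0.344] [ 0.438 -0.333]
tray [ 0.607 -0.359] [ 0.602 -0.347]
cradle [ 0.616 -0.125] [ 0.618 -0.125]
beaker [0.658 0.001] [0.656 0.005]
```

```bash
python3 - <<'E'
from h import *
K,R,t=cam("wrist");s=robot.get_state();o=-R.T@t
print("cam in tool",s['tool_rot'].T@(o-s['ee_pos']),"\n",(s['tool_rot'].T@R.T).round(3))
for p,a in [((.48,-.22,.38),np.pi/2),((.48,-.22,.38),-np.pi/2),((.48,.2,.38),np.pi/2),((.48,.2,.38),-np.pi/2)]:
    q=robot.ik(p,down(a));print(p,a,None if q is None else np.round(q,2))
E
```

```text
cam in tool [ 0.06955079  0.00028406 -0.16014895] 
 [[ 0.    -0.971 -0.238]
 [ 1.     0.    -0.   ]
 [ 0.    -0.238  0.971]]
(0.48, -0.22, 0.38) 1.5707963267948966 [ 0.96  0.18 -0.68  1.62  0.11  1.39  1.84]
(0.48, -0.22, 0.38) -1.5707963267948966 [ 0.65  0.15 -0.32  1.63  0.05  1.38 -1.24]
(0.48, 0.2, 0.38) 1.5707963267948966 [ 0.33  0.2  -0.91  1.63  0.16  1.39  0.97]
(0.48, 0.2, 0.38) -1.5707963267948966 [-0.61  0.11  0.17  1.66 -0.02  1.37 -2.01]
```

```bash
python3 - <<'E'
from h import *
for n,y in(("R",-.22),("L",.2)):
    robot.move_ptp((.46,y,.36),down(-np.pi/2))
    robot.pause(.3)
    C=cam("wrist");im=robot.grab_frame("wrist")
    np.savez(f"w{n}.npz",K=C[0],R=C[1],t=C[2],im=im);cv2.imwrite(f"pics/w{n}.png",im[:,:,::-1])
    s=robot.get_state();print(s['time'],s['ee_pos'])
E
```

```text
2.3833 [ 0.45992083 -0.22021446  0.3599115 ]
4.2833 [0.46011141 0.19974994 0.35996496]
```

View pics/wR.png

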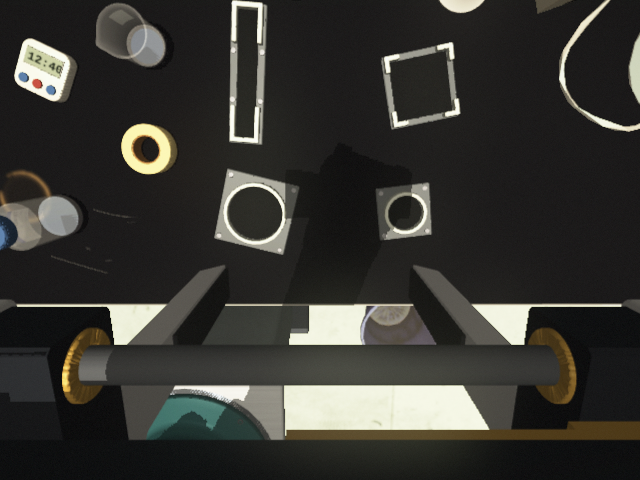

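View pics/wL.png

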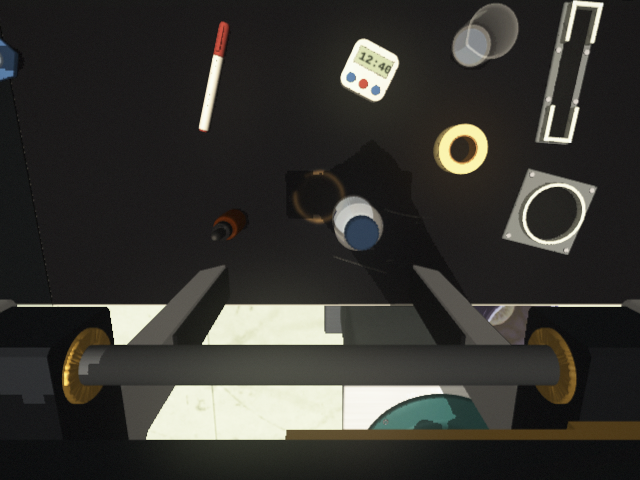

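Both wrist views show everything clearly. Right view: cradle (248,72), tray (421,86), large collar (254,213), small collar (406,213). Left view: marker (213,77), timer (369,70), dropper (228,225), blue bottle (358,222). Next I segment these.

```bash
python3 - <<'E'
from h import *
def load(n):
    d=np.load(f"w{n}.npz");return (d['K'],d['R'],d['t']),d['im']
def blobs(im,m,box,amin=60):
    x0,y0,x1,y1=box;k=np.zeros(m.shape,np.uint8);k[y0:y1,x0:x1]=m[y0:y1,x0:x1]
    c,_=cv2.findContours(k,cv2.RETR_EXTERNAL,cv2.CHAIN_APPROX_NONE)
    return [q[:,0] for q in c if cv2.contourArea(q)>amin]
def rect(C,pts,z):
    P=ray(C,pts,z)[:,:2]
    r=cv2.minAreaRect((P*1000).astype(np.float32)) 
    return np.round(r[0],1),np.round(r[1],1),round(r[2],1)
def cen(C,m,box,z,amin=20):
    b=blobs(None,m,box,amin); P=np.vstack(b);return rect(C,P,z)
for n in "RL":
    C,im=load(n);g=im.min(2);hsv=cv2.cvtColor(im,cv2.COLOR_RGB2HSV)
    grey=((g>70)).astype(np.uint8); white=(g>170).astype(np.uint8)
    B={'R':{'large':(205,160,305,262),'small':(368,175,440,248),'tray':(375,35,468,135),'cradle':(222,0,272,150),'timer':(8,32,82,105)},
       'L':{'large':(495,160,605,262),'cradle':(530,0,606,150),'timer':(332,32,406,108),'marker':(190,15,236,140)}}[n]
    for k,b in B.items():
        z={'timer':.016,'marker':.006}.get(k,.006)
        print(n,k,'grey',cen(C,grey,b,z),'white@16',cen(C,white,b,.016) if k!='marker' else '')
    if n=='L':
        sat=((hsv[...,1]>90)&(hsv[...,2]>60)).astype(np.uint8)
        mk=(((im[...,0]>90)).astype(np.uint8))
        print('marker all',cen(C,mk,B['marker'],.006))
        blue=((hsv[...,0]>95)&(hsv[...,0]<125)&(hsv[...,1]>90)&(hsv[...,2]>50)).astype(np.uint8)
        print('cap',cen(C,blue,(320,190,390,260),.121))
        am=((im[...,0]>60)&(im[...,0]>im[...,2]*2)).astype(np.uint8)
        print('amber z0',cen(C,am,(205,195,255,250),.0))
        big=cv2.resize(im[180:260,190:420],None,fx=3.4,fy=3.4,interpolation=cv2.INTER_CUBIC);cv2.imwrite('pics/zoomL.png',big[:,:,::-1])
        tp=((g>0)&(im[...,0]>120)&(im[...,2]<im[...,0]*.85)).astype(np.uint8)
        print('tape',cen(C,tp,(425,115,495,180),.024))
# collar ellipse
C,im=load('R');w=(im.min(2)>170).astype(np.uint8)
for k,b in (('large',(215,175,292,250)),('small',(380,185,430,240))):
    for q in blobs(im,w,b,20):
        P=ray(C,q,.016)[:,:2];print(k,len(q),cv2.minEnclosingCircle((P*1000).astype(np.float32)))
E
```

```text
R large grey (array([ 438.3, -130.1]), array([103.3, 103.8]), 75.9) white@16 (array([ 437.5, -128.9]), array([85.7, 86.7]), 90.0)
R small grey (array([ 439.5, -343.5]), array([76. , 72.1]), 7.5) white@16 (array([ 433.6, -353. ]), array([34.7, 59.4]), 64.3)
R tray grey (array([ 606.3, -354.9]), array([92.2, 94.4]), 11.3) white@16 (array([ 606. , -353.7]), array([87.6, 87. ]), 11.4)
R cradle grey (array([ 620.4, -126.2]), array([ 45.6, 173.3]), 85.7) white@16 (array([ 619.4, -125.7]), array([ 37.4, 167.1]), 85.6)
R timer grey (array([623.4, 130.8]), array([69.4, 63.1]), 64.2) white@16 (array([624.9, 134.5]), array([60.8, 60.9]), 64.1)
L large grey (array([ 438.1, -128.8]), array([105.3, 103.6]), 75.8) white@16 (array([ 437.9, -129.6]), array([86.4, 86.2]), 49.3)
L cradle grey (array([ 620.7, -126.3]), array([ 50.4, 174.1]), 85.7) white@16 (array([ 619.4, -124.8]), array([ 37.4, 166.9]), 85.7)
L timer grey (array([624.3, 135.2]), array([62.9, 63.9]), 64.2) white@16 (array([624.8, 135.2]), array([60.7, 61.2]), 63.9)
L marker grey (array([598.4, 343.4]), array([13.5, 97.7]), 73.9) white@16 
marker all (array([617. , 338.1]), array([ 13.4, 139. ]), 73.9)
cap (array([435.8, 152. ]), array([36.2, 38.1]), 90.0)
amber z0 (array([417. , 334.1]), array([33.8, 25.4]), 40.0)
tape (array([526.3,  11.4]), array([64.8, 68.7]), 4.3)
large 179 ((437.759033203125, -129.5297393798828), 44.29753875732422)
small 125 ((438.77899169921875, -342.26922607421875), 29.815908432006836)
```

View pics/zoomL.png

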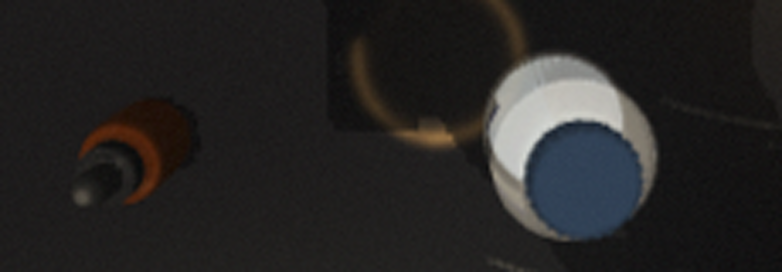

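```bash
python3 - <<'E'
from h import *
d=np.load("wL.npz");C=(d['K'],d['R'],d['t'])
print('bulb tip',ray(C,(215.3,236.5),.107)[0,:2].round(4),'collar',ray(C,(222.7,230.2),.079)[0,:2].round(4))
S=cam("scene");D=cam("side")
im=robot.grab_frame("scene");D_im=robot.grab_frame("side")
for n,z,a,b in [("flask",0,(354,200),(260,184)),("funnel",0,(386,196),(285,167)),("petri",0,(333,211),(253,204)),('balance front',0,(258,232),(195,258)),('greybox front',0,(405,184),(280,148))]:
    print(n,ray(S,a,z)[0,:2].round(3),ray(D,b,z)[0,:2].round(3))
for P in [(.417,.33,.109),(.417,.33,.0),(.422,.328,.109)]: print(P,proj(S,P).round(1),proj(D,P).round(1),proj(C,P).round(1))
for n,p,a in [('tp',(.6248,.1352,.022),-116),('tpl',(.606,-.3545,.028),-78.7),('mp',(.617,.338,.022),-106.1),('mpl',(.6198,-.1255,.028),-94.3),('d',(.42,.33,.038),-90),('dp',(.439,-.3427,.044),-90),('b',(.436,.152,.06),-90),('bp',(.438,-.1293,.066),-90)]:
    for dz in (0,.15):
        q=robot.ik((p[0],p[1],p[2]+dz),down(np.radians(a)));print(n,None if q is None else np.round(q,2))
E
python3 - <<'E'
import cv2
a=cv2.imread('pics/side0.png')[330:410,270:370];b=cv2.imread('pics/scene0.png')[290:370,180:280]
cv2.imwrite('pics/drop.png',cv2.resize(cv2.hconcat([a,b]),None,fx=4,fy=4,interpolation=cv2.INTER_CUBIC))
E
```

```text
bulb tip [0.428  0.3202] collar [0.4291 0.3187]
flask [ 0.765 -0.298] [ 0.756 -0.283]
funnel [ 0.725 -0.399] [ 0.725 -0.389]
petri [ 0.746 -0.197] [ 0.737 -0.184]
balance front [0.773 0.047] [0.773 0.055]
greybox front [ 0.753 -0.517] [ 0.778 -0.5  ]
(0.417, 0.33, 0.109) [[223.4 304.9]] [[323.7 341. ]] [[207.1 246.1]]
(0.417, 0.33, 0.0) [[229.1 349.7]] [[324.4 392.7]] [[229.3 226.3]]
(0.422, 0.328, 0.109) [[223.1 303.1]] [[320.8 339.4]] [[208.5 241.9]]
tp [ 0.13  0.75 -0.55  1.69  0.5   0.84 -2.66]
tp [ 0.19  0.57 -0.64  1.61  0.37  1.09 -2.57]
tpl [ 0.8   0.82 -0.49  1.51  0.44  0.92 -1.19]
tpl [ 0.78  0.64 -0.46  1.43  0.29  1.14 -1.09]
mp [-0.13  0.88 -0.65  1.5   0.6   0.97 -2.8 ]
mp [-0.05  0.74 -0.79  1.42  0.54  1.21 -2.76]
mpl [ 0.47  0.71 -0.43  1.71  0.39  0.81 -1.79]
mpl [ 0.52  0.52 -0.51  1.62  0.28  1.07 -1.71]
d [-0.21  0.61 -0.65  1.95  0.53  0.75 -2.74]
d [-0.06  0.41 -0.82  1.86  0.34  1.03 -2.59]
dp [ 0.97  0.58 -0.46  1.9   0.37  0.74 -1.27]
dp [ 0.93  0.35 -0.4   1.81  0.16  1.01 -1.1 ]
b [ 0.15  0.46 -0.65  2.12  0.43  0.7  -2.36]
b [ 0.28  0.2  -0.75  2.    0.16  1.   -2.12]
bp [ 0.81  0.45 -0.69  2.13  0.44  0.71 -1.75]
bp [ 0.81  0.17 -0.65  2.01  0.12  1.01 -1.46]
```

View pics/drop.png

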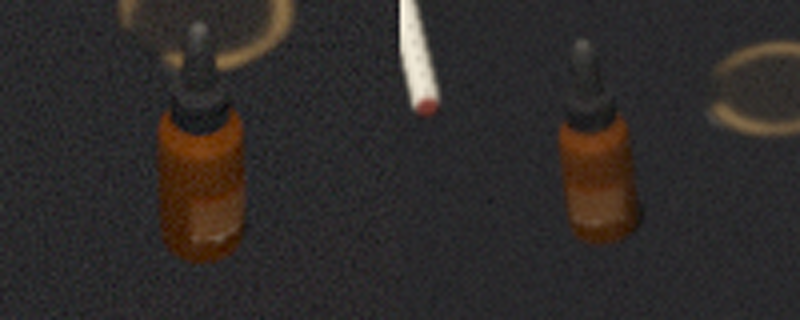

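```bash
cat >> h.py <<'E'
def st(m=''):
    s=robot.get_state();print(m,'t',round(s['time'],2),'pos',s['ee_pos'].round(4),'F',np.round(s['force'],1),'open',round(s['opening'],4),flush=True);return s
def pick(p,a,zg,zt=.2):
    R=down(np.radians(a))
    robot.move_ptp((p[0],p[1],zt),R)
    robot.move_linear((p[0],p[1],zg+.03),velocity=.2)
    print('touch',robot.move_linear((p[0],p[1],zg),velocity=.06,threshold=8));st('down')
    robot.gripper_to(0.0);st('gripped')
def place(p,a,zg,v=.1,op=.094):
    robot.move_linear((p[0],p[1],zg+.025),velocity=v,frame=down(np.radians(a)))
    robot.pause(.2)
    hit=robot.move_linear((p[0],p[1],zg-.003),velocity=.025,threshold=4);print('hit',hit);st('placed')
E
python3 - <<'E'
from h import *
S=cam("scene");D=cam("side")
print('tip',ray(S,(225.5,300.5),.108)[0,:2].round(4),ray(D,(319.7,336.8),.108)[0,:2].round(4))
pick((.6248,.1352),64,.022)
robot.move_linear((.6248,.1352,.18),velocity=.15);st('lift')
cv2.imwrite("pics/t1.png",robot.grab_frame("wrist")[:,:,::-1])
E
```

```text
tip [0.4273 0.3204] [0.4253 0.3222]
touch False
down t 8.17 pos [0.6248 0.1354 0.022 ] F [-0.2  0.4 -0.2] open 0.0941
gripped t 8.77 pos [0.6248 0.1352 0.0221] F [ 0.2 -0.3  1.5] open 0.0615
lift t 9.97 pos [0.6244 0.135  0.179 ] F [-0.3 -0.7 -0.6] open 0.0618
```

View pics/t1.png

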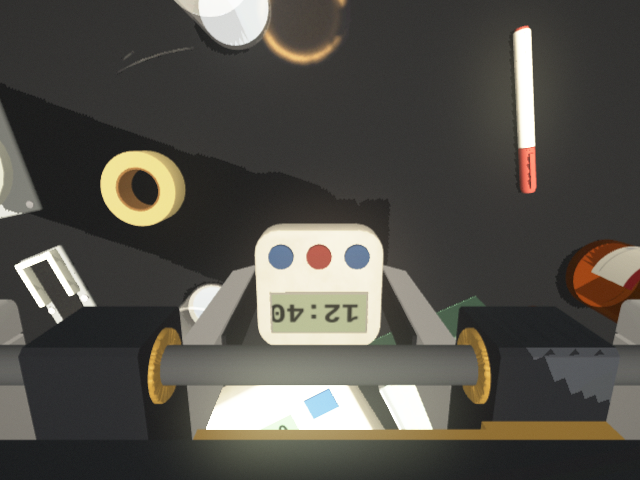

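Timer is held flat and square in the jaws, centred at (319,285) in the wrist view. Next I place it.

```bash
python3 - <<'E'
from h import *
p=(.606,-.3545);a=101.3
robot.move_linear((p[0],p[1],.18),velocity=.22,frame=down(np.radians(a)))
place(p,a,.028)
robot.gripper_to(.094);st('rel')
robot.move_linear((p[0],p[1],.2),velocity=.15);st('up')
cv2.imwrite("pics/t2.png",robot.grab_frame("wrist")[:,:,::-1])
E
```

```text
hit True
placed t 14.92 pos [ 0.6059 -0.3544  0.028 ] F [ 0.1 -0.8  5.5] open 0.0617
rel t 15.6 pos [ 0.6055 -0.3543  0.0275] F [-0.7 -0.5  0.4] open 0.0944
up t 16.9 pos [ 0.6056 -0.3545  0.199 ] F [-0.4  0.8  0.1] open 0.0938
```

View pics/t2.png

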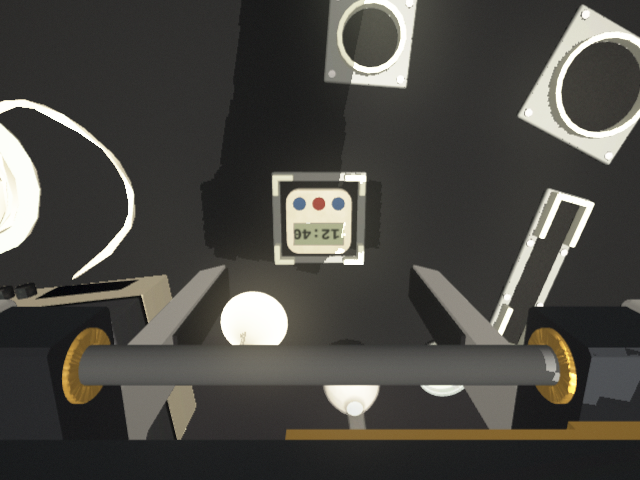

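Timer (319,221) sits inside the tray's four corners, within about 3 mm of centre (320,218). Marker next, with a straight transit to stay clear of the balance.

```bash
python3 - <<'E'
from h import *
p=(.617,.338)
robot.move_linear((*p,.2),velocity=.3,frame=down(np.radians(73.9)));st('over')
robot.gripper_to(.06)
pick(p,73.9,.022)
robot.move_linear((*p,.16),velocity=.15);st('lift')
cv2.imwrite("pics/m1.png",robot.grab_frame("wrist")[:,:,::-1])
E
```

```text
over t 19.41 pos [0.6174 0.337  0.2   ] F [-0.4 -0.3  0.2] open 0.0942
touch False
down t 21.9 pos [0.6169 0.3381 0.022 ] F [ 0.3  0.2 -0.7] open 0.0597
gripped t 22.69 pos [0.617 0.338 0.022] F [ 0.4 -0.4 -0.4] open 0.0126
lift t 23.76 pos [0.6167 0.3377 0.159 ] F [ 0.3 -0.2 -0. ] open 0.0128
```

View pics/m1.png

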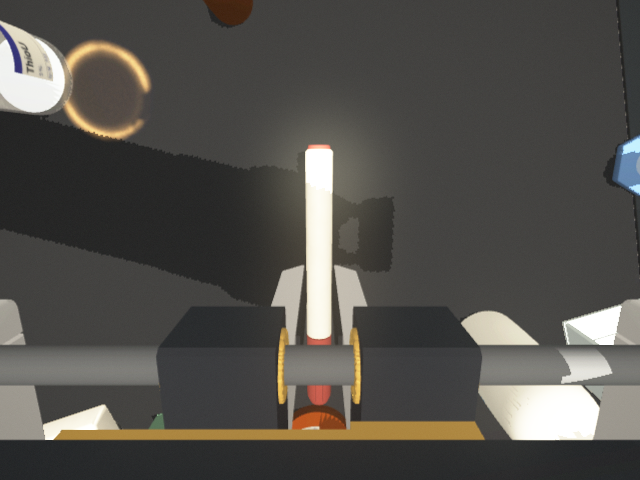

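Marker is held straight, running from (318,147) down through the jaws at column 319. Placing it in the cradle.

```bash
python3 - <<'E'
from h import *
p=(.6198,-.1257);a=85.7
robot.move_linear((*p,.16),velocity=.2,frame=down(np.radians(a)))
place(p,a,.028)
robot.gripper_to(.05);st('rel')
robot.move_linear((*p,.2),velocity=.15);st('up')
cv2.imwrite("pics/m2.png",robot.grab_frame("wrist")[:,:,::-1])
cv2.imwrite("pics/m2s.png",robot.grab_frame("side")[:,:,::-1])
E
```

```text
hit True
placed t 28.61 pos [ 0.6197 -0.1257  0.0276] F [ 1.5 -0.8  2.7] open 0.0127
rel t 29.35 pos [ 0.6193 -0.1257  0.0275] F [-0.8 -0.6 -0.6] open 0.05
up t 30.65 pos [ 0.6194 -0.1258  0.1991] F [ 0.5 -0.   0.5] open 0.0498
```

View pics/m2.png

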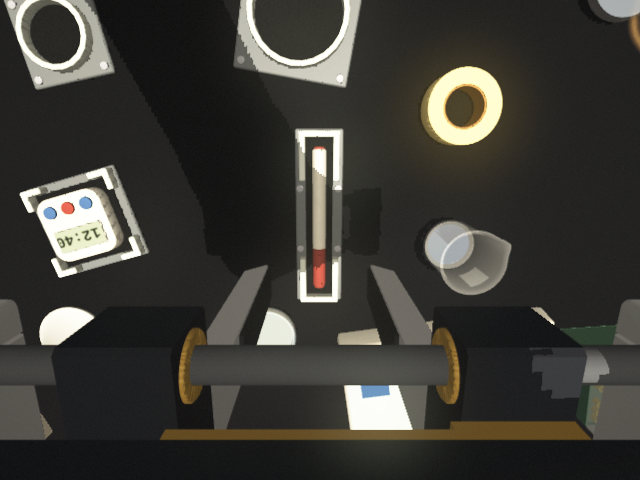

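View pics/m2s.png

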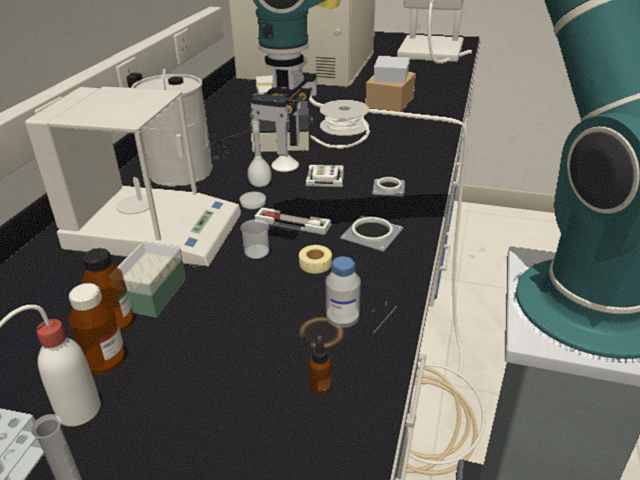

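Marker lies in the trough, centre (319,217) against the cradle's (319,215). Now the dropper bottle. Its tip lies at (0.428,0.320), (0.427,0.320) and (0.425,0.322) in the three cameras.

```bash
python3 - <<'E'
from h import *
p=(.427,.3207)
robot.move_linear((*p,.22),velocity=.3,frame=down(np.pi/2))
robot.gripper_to(.094)
pick(p,90,.038,zt=.2)
cv2.imwrite("pics/d0.png",robot.grab_frame("side")[:,:,::-1])
robot.move_linear((*p,.08),velocity=.06);st('lift')
cv2.imwrite("pics/d1.png",robot.grab_frame("side")[:,:,::-1])
a=cv2.imread("pics/d0.png")[250:450,220:420];b=cv2.imread("pics/d1.png")[250:450,220:420]
cv2.imwrite("pics/d01.png",cv2.resize(cv2.hconcat([a,b]),None,fx=2,fy=2))
E
```

```text
touch False
down t 35.06 pos [0.4269 0.3209 0.038 ] F [ 0.3 -0.1  0.3] open 0.0942
gripped t 36.03 pos [0.427  0.3207 0.038 ] F [-0.5  0.5  0.1] open 0.0327
lift t 36.93 pos [0.427  0.3205 0.0798] F [-0.   0.7 -1.6] open 0.0328
```

View pics/d01.png

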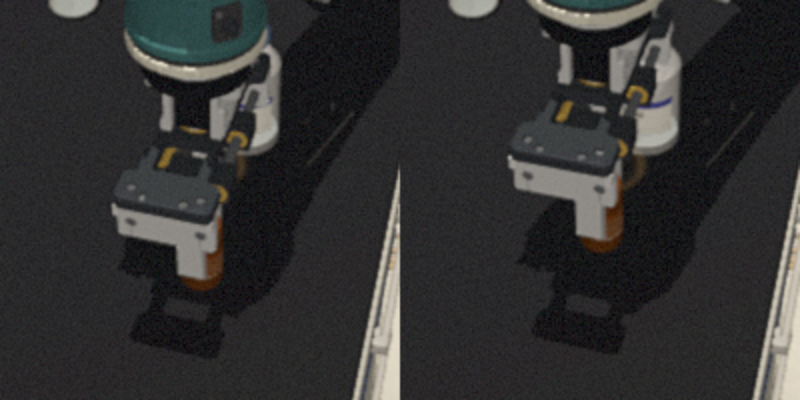

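```bash
python3 - <<'E'
from h import *
D=cam("side")
for dx in(0,-.005,.005):
    print(dx,proj(D,[(.427+dx,.3205,.042),(.427+dx-.016,.3205,.05),(.427+dx+.016,.3205,.05)]).round(1).tolist())
im=cv2.imread("pics/d1.png");m=((im[...,2]>60)&(im[...,2]>2*im[...,0])).astype(np.uint8);k=np.zeros_like(m);k[300:400,280:350]=m[300:400,280:350]
ys,xs=np.nonzero(k)
for y in range(345,378,3):
    r=xs[ys==y]
    if len(r):print(y,r.min(),r.max())
C=cam("wrist");im=robot.grab_frame("wrist");cv2.imwrite("pics/dw.png",im[:,:,::-1])
E
```

```text
0 [[319.5, 367.8], [329.6, 366.1], [309.3, 362.0]]
-0.005 [[322.7, 368.5], [332.8, 366.8], [312.5, 362.7]]
0.005 [[316.4, 367.2], [326.4, 365.5], [306.2, 361.4]]
345 288 330
348 303 329
351 309 329
354 309 330
357 309 330
360 309 330
363 309 330
366 309 330
369 311 327
372 313 326
375 317 322
```

View pics/dw.png

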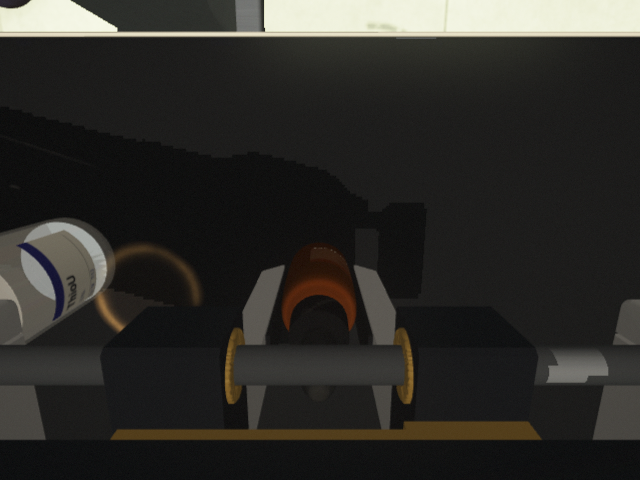

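The dropper is centred in the jaws within about 1 mm (axis 319.5 both measured and predicted) and upright. Placing it.

```bash
python3 - <<'E'
from h import *
robot.move_linear((.427,.3207,.22),velocity=.15)
p=(.439,-.3428);a=90
robot.move_linear((*p,.22),velocity=.18,frame=down(np.radians(a)))
place(p,a,.044)
robot.gripper_to(.094);st('rel')
robot.move_linear((*p,.2),velocity=.15);st('up')
cv2.imwrite("pics/d2.png",robot.grab_frame("wrist")[:,:,::-1])
im=robot.grab_frame("side");cv2.imwrite("pics/d2s.png",cv2.resize(im[120:270,280:480],None,fx=3,fy=3)[:,:,::-1])
E
```

```text
hit True
placed t 44.73 pos [ 0.4389 -0.3427  0.0439] F [0.1 0.1 7.6] open 0.0325
rel t 45.77 pos [ 0.4386 -0.3425  0.0436] F [ 0.8 -0.3  0.1] open 0.0939
up t 46.96 pos [ 0.4386 -0.3426  0.1992] F [-0.4 -0.4  0.3] open 0.0942
```

View pics/d2.png

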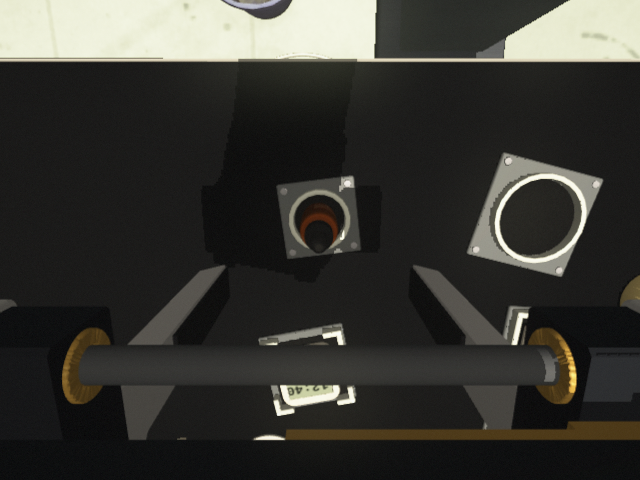

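View pics/d2s.png

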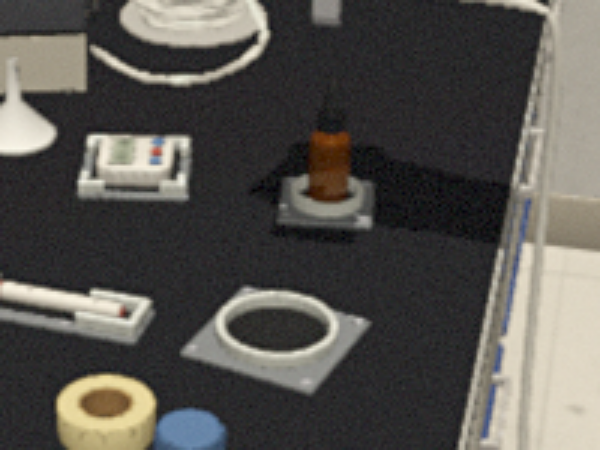

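The dropper stands upright inside the small collar, at (319,222) against the ring centre (319,220). Now the blue-capped bottle.

```bash
python3 - <<'E'
from h import *
p=(.4355,.1510)
robot.move_linear((*p,.22),velocity=.25,frame=down(np.pi/2))
pick(p,90,.06,zt=.2)
robot.move_linear((*p,.10),velocity=.06);s=st('lift')
im=robot.grab_frame("side");cv2.imwrite("pics/b1.png",cv2.resize(im[160:360,240:440],None,fx=3,fy=3)[:,:,::-1])
C=cam("wrist");cv2.imwrite("pics/b1w.png",robot.grab_frame("wrist")[:,:,::-1])
print(proj(cam("side"),[(.4355,.151,.04),(.4055,.151,.06),(.4655,.151,.06)]).round(1))
E
```

```text
touch False
down t 50.78 pos [0.4354 0.1512 0.06  ] F [ 0.  -0.1 -0.4] open 0.094
gripped t 51.42 pos [0.4356 0.151  0.0601] F [-0.4 -0.8  0.9] open 0.0592
lift t 52.23 pos [0.4354 0.1508 0.0999] F [-0.5  0.1 -2. ] open 0.0589
[[341.1 298.9]
 [358.  292.9]
 [324.6 287.2]]
```

View pics/b1.png

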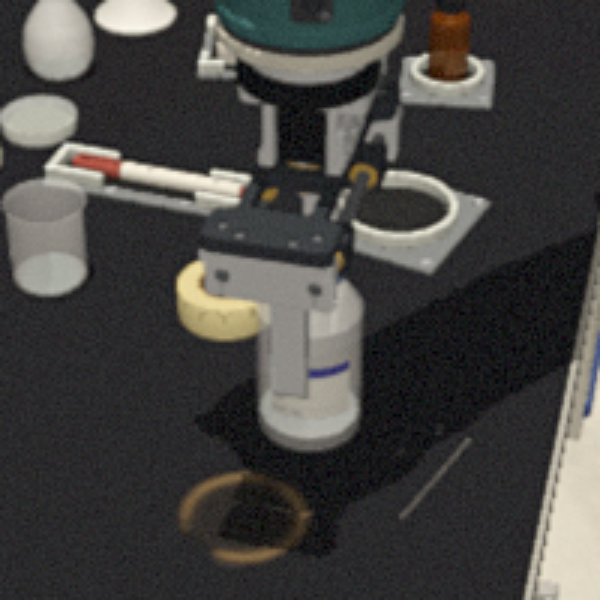

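View pics/b1w.png

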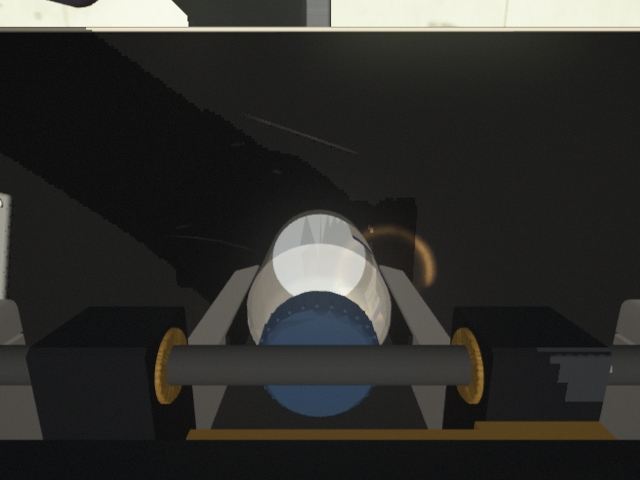

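The blue bottle is held upright, about 2–3 mm towards the robot of the jaw centre (side view mid column 343 against 341.3 predicted). I split the difference when placing.

```bash
python3 - <<'E'
from h import *
robot.move_linear((.4355,.151,.18),velocity=.12)
p=(.4397,-.1295);a=90
robot.move_linear((*p,.18),velocity=.15,frame=down(np.radians(a)))
place(p,a,.066)
robot.gripper_to(.094);st('rel')
robot.move_linear((*p,.25),velocity=.15);st('up')
C=cam("wrist");im=robot.grab_frame("wrist");cv2.imwrite("pics/b2.png",im[:,:,::-1])
robot.move_linear((.44,.2,.3),velocity=.3)
im=robot.grab_frame("side");cv2.imwrite("pics/f_side.png",cv2.resize(im[120:300,220:480],None,fx=3,fy=3)[:,:,::-1])
im=robot.grab_frame("scene");cv2.imwrite("pics/f_scene.png",cv2.resize(im[150:300,220:480],None,fx=3,fy=3)[:,:,::-1]);st()
E
```

```text
hit True
placed t 57.33 pos [ 0.4397 -0.1295  0.0659] F [ 0.4 -0.2  5.1] open 0.0592
rel t 58.04 pos [ 0.4392 -0.1294  0.0657] F [ 0.1  0.3 -0.5] open 0.0939
up t 59.42 pos [ 0.4394 -0.1294  0.2493] F [ 0.5  0.4 -0.6] open 0.0941
 t 60.99 pos [0.4401 0.1991 0.2999] F [-0.4  0.3 -0.4] open 0.0937
```

View pics/b2.png

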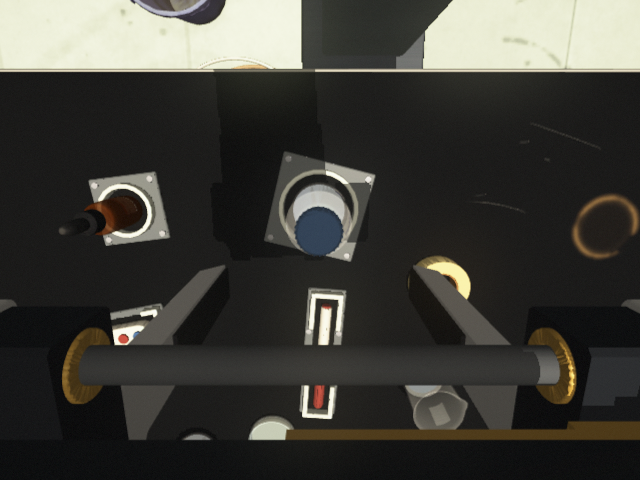

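View pics/f_side.png

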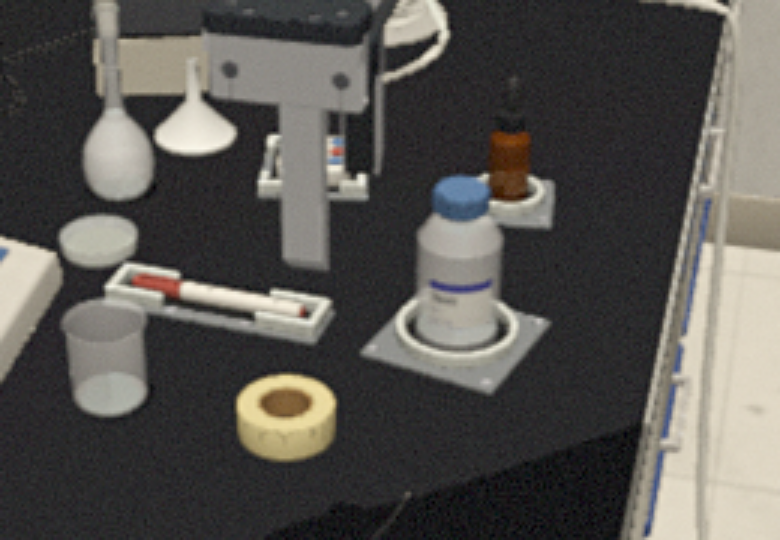

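View pics/f_scene.png

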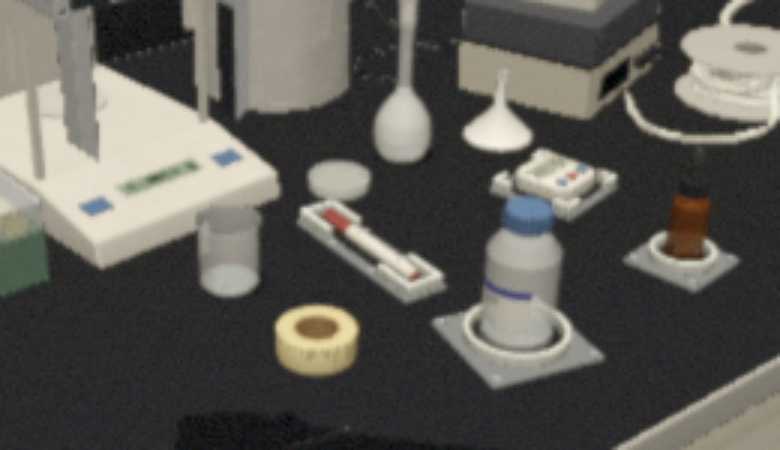

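All four look seated. I take one overhead measurement from the earlier pose before signing off.

```bash
python3 - <<'E'
from h import *
robot.move_linear((.46,-.1,.36),velocity=.3,frame=down(np.pi/2)); robot.pause(.3)
C=cam("wrist");im=robot.grab_frame("wrist");cv2.imwrite("pics/last.png",im[:,:,::-1])
hsv=cv2.cvtColor(im,cv2.COLOR_RGB2HSV)
def c(m,z,about,r=.06):
    u,v=proj(C,(*about,z))[0];k=np.zeros(m.shape,np.uint8);cv2.circle(k,(int(u),int(v)),int(r*365/.5),1,-1)
    q=np.argwhere(m&(k>0))[:,::-1];P=ray(C,q,z)[:,:2]
    x=cv2.minAreaRect((P*1000).astype(np.float32));return np.round(x[0],1),np.round(x[1],1),round(x[2],1)
blue=(hsv[...,0]>95)&(hsv[...,0]<125)&(hsv[...,1]>90)&(hsv[...,2]>50)
print('cap',c(blue,.127,(.438,-.129),.03))
tape=(im[...,0]>120)&(im[...,2]<im[...,0]*.85)
print('tape',c(tape,.024,(.526,.011),.045)); st()
robot.sign_off()
E
```

```text
cap (array([ 437.4, -129. ]), array([35.6, 36.5]), 89.7)
tape (array([525.8,   7.8]), array([67.6, 64.3]), 46.1)
 t 62.67 pos [ 0.46   -0.0997  0.36  ] F [-0.1 -0.2  0.1] open 0.0937
the job is handed in; nothing more can be done
```

View pics/last.png

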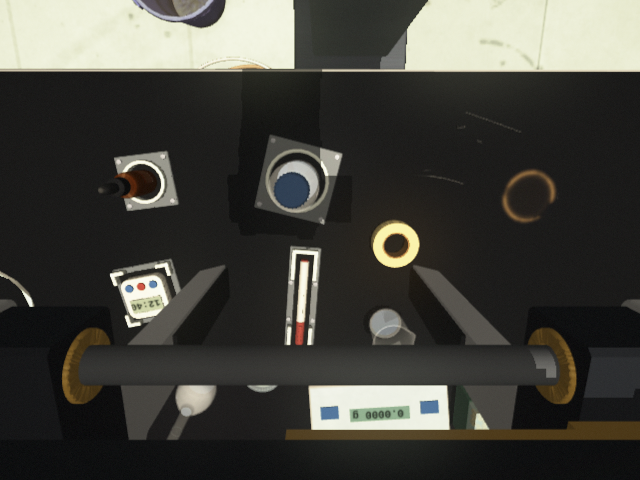

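All four things are in their holders, and I handed the job in at 62.7 s of the 120 s allowed. I placed the timer, then the marker, the dropper bottle and the blue-capped bottle. Each was lowered until it touched the holder's floor at the expected height and then released. Sign-off reports no verdict, so what follows is only what my own checks showed.

| Thing | Last check |
|---|---|
| Blue-capped bottle | Cap measured at (437.4, −129.0) mm, within 1 mm of the collar centre (438, −129.3) |
| Timer | About 3 px (under 3 mm) from the tray centre, flat and face up |
| Marker | About 2 px from the cradle centre, lying along it |
| Dropper bottle | About 2 px from the collar centre, upright |

- **Bystanders:** I did not touch the beaker or the tape roll. The tape measured 3.6 mm from its first reading, which I put down to calibration and mask error. I did not measure the beaker again, but it stands where it did in the pictures.
- **Small disagreement:** while held, the blue bottle sat 2–3 mm off the jaw centre in the side view. I corrected for about half of that when placing it.
- **Failures:** no check failed.

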